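Close the sprouting jar: strainer disc in the mouth, screw ring over it

TASK

Close the white jar with its strainer. First lay the smaller of the two knobbed discs flat on the ledge inside the jar's mouth and let go; then lower the ring over it with its bar roughly in line with the jar's handle, so that it drops right down the neck, and screw it clockwise to its stop, where the bar stands square across the handle. Leave the larger disc where it lies.

Things in the scene. Friction and masses are not known exactly. Their poses are not given: they have to be found in the camera images.
- jar: All sizes in mm. Fixed white jar, 116 across, rim 95 high. Origin: centre of underside, z up, x towards its loop handle (99 from axis, up to z 60). Rounded rim: outer 76, mouth 64 wide; disc ledge inside at z 89, its hole 32 wide. Quarter-turn thread: two 50-degree lugs outside under the rim, about +y and -y, 46 from the axis, with stops.
- disc: Steel strainer disc that fits: 50 in diameter, 5 thick, small holes; round knob in the middle 12 thick, 16 high (top 21 above the underside). Loose, about 60 g, knob up on the worktop. Origin: centre of underside, z up; seated it is 89 above the jar's origin.
- ring: Loose aluminium ring, 111 across, 160 g; top 26 up, its hole 36. Grip bar along x: 100 long, 16 thick, z 46 to 62 (tips above z 37 clear the knob). Origin: underside centre. Drops down the neck (origin 73 above jar's, 5 play; else 84) with bar within 45 degrees of jar x, either end; then turns freely clockwise from above, to a stop at bar along jar y. Anticlockwise is blocked.
- big_disc: Strainer disc of the same make for a bigger jar: 84 in diameter, 5 thick, same knob; too big for the mouth, leave it alone. Loose, 120 g. Origin: centre of its underside.

How it is judged (in metres and radians):
On the way, in this order (a step that is already met when the one before it is completed fails the run):
1. the small disc lies flat on the ledge in the jar's mouth, let go of (horizontal distance between disc and jar below 0.012 m and z of disc in the frame of jar between 0.085 and 0.0915 m and angle between disc's own z axis and vertical below 0.07 rad and contact force between disc and the fingers below 0.3 N), for 0.2 s.
2. the ring is right down over the neck, with the disc beneath it (horizontal distance between ring and jar below 0.009 m and z of ring in the frame of jar below 0.078 m and z of disc in the frame of jar below 0.0915 m), for 0.05 s.
3. the ring is screwed to its stop (angle between the x axis of ring and the y axis of jar, either way round below 0.3 rad and z of ring in the frame of jar below 0.078 m), for 0.1 s.
At the end, for the whole second after the job is handed in: Small disc flat (4 degrees) on the ledge, within 12 mm of the jar's axis and 2.5 mm of its height; ring over it, level (3 degrees), right down on the neck (5 mm high or low, 9 mm sideways), bar within 17 degrees of square to the handle; all at rest, let go (all of step 3 and horizontal distance between disc and jar below 0.012 m and z of disc in the frame of jar between 0.085 and 0.0915 m and angle between disc's own z axis and vertical below 0.07 rad and horizontal distance between ring and jar below 0.009 m and z of ring in the frame of jar above 0.068 m and angle between ring's own z axis and vertical below 0.06 rad and linear speed of ring below 0.02 m/s); the robot touches nothing.
It fails at once if the larger disc is moved more than 30 mm (distance of big_disc from where it was at the start of the episode above 0.03 m).
It also fails if it takes over 48 s, if anything falls off the work surface, if the arm or the gripper's body presses on something with over 40 N, if the wrist force passes 120 N, or if a joint passes its speed limit or range.

ROBOT

A 6-joint arm with a two-finger parallel gripper is mounted at the origin on a cart in front of the work surface, level with it; the furniture and walls round the work are solid. World frame = base frame: x ahead of the robot, y to its left, z up, the work surface at z = 0. Lengths are in m, angles in degrees, forces in N, time in s.
With the tool pointing down it reaches from about 0.25 to 0.725 m from the base axis. Payload 9.7 kg.
Tool frame: the origin (TCP) lies midway between the tips of the shut fingers; the grasp point (between the pads) lies 19 mm behind it (bot.pinch_z is the distance from the TCP to the grasp point, in m); z points along the fingers, y is the line along which they close (so a half turn about z gives the same grasp; the last joint's range is limited). The gripper opens to 85 mm and grips with 20 to 120 N. Pads are 22 mm wide; open, the fingers measure 114 mm over their backs; the gripper's body (76 mm by 85 mm) begins 54 mm behind the grasp point. The pads swing forward as they close: fully open they stand 13 mm farther back than shut.
Start: joints at [-69.614, 4.979, 10.078, 95.1, 0, 90], TCP at [0.192, -0.516, 0.231] pointing down, gripper open.
Joint ranges: [-179.16, 179.16], [-48.56, 103.87], [-65.8, 70.77], [-126.05, 130.52], [-82.76, 87.17], [-180, 180]. Speed limits (degrees/s): [127.2, 127.2, 147.25, 180, 180, 180].

INTERFACE

Orientations are given as [roll, pitch, yaw] about the fixed x, y, z axes, in that order (R = Rz(yaw) Ry(pitch) Rx(roll)).
In Python, from workcell import sensors, camera, ticket, bot gives the robot as it stands.
- The arm moves only by the shell command python3 -m handwheel 'ROWS' [FORCE]. ROWS is a JSON object of lists of equal length, an entry for each row: "gripper": the opening, from -1 (shut) to 1 (fully open); "slide": the shift along the tool's x, y, z in mm, a list of three; "yaw": the turn about the tool's z in rad. A call has 1 to 8 rows; each row shifts and turns the commanded pose from where the row before left it, along the tool's axes as they then stand; what a row does not reach is not made up. A row lasts 1/12 s, in which the tool goes at most 41.7 mm and 7.16 degrees, less where a joint would pass 70% of its speed; a pose out of reach is approached as far as the arm can. A call is refused whole if a number of a shift passes 41.7 or a number of a turn 0.125, either way. A call with a gripper value outside its range is refused whole. The fingers move at their own pace and stop on an object; FORCE is the grip in N (left out, the last holds). Time passes only in rows, so rows that do not move let the fingers close. It gives the time, the measured TCP pose, the force, the opening and the grip force at its end, in the units of the state.
- sensors.get_obs(): the state, without advancing time (a new reading comes with each control period).
- camera(name): name is "side" or "top"; returns a dict with "img" (420x560x3 uint8, red, green, blue), "fx", "fy", "cx", "cy" (pixels), "R" (3x3) and "t" (3): a world point X has camera coordinates R X + t. Camera axes: x right, y down, z forward; pixel columns grow to the right and rows downward; lengths in m; the calibration is good to about 2 mm. A picture is of the moment at which its call begins. There is no depth.
- ticket.job_done(): hands the job in; it is judged then, once.
The state is a dict: "time": time; "q": joint angles; "qd": joint speeds; "joint_efforts": joint torques, N m; "ee_pos": TCP position; "tcp_rot": TCP orientation; "wrist_force": force on the tool from outside, world axes, zero at the start; "torque": the same for the moment, N m; "opening": finger opening in m; "grasp_force": force on a finger pad.
Only numpy, scipy, OpenCV 4.12 (cv2) and the standard library are available. Lean on these libraries where they do the work, as an engineer would, in place of code of your own. Each camera call takes 0.05 s, during which the arm holds its last target. There are 200 camera calls.

## Working session

There is one attempt and no reset: what is moved stays moved. The work goes in short steps, Python scripts to look and compute and a shell command to move; the robot and the scene stay as the last step left them, time stands still between calls to the robot, and variables do not carry over. Pictures are saved under pics/ and viewed, at most 13 in all, crops included, and the job is handed in when it is done.

```bash
mkdir -p pics; ls
python3 - <<'E'
from workcell import sensors,camera
import cv2
for n in("top","side"):
    c=camera(n);cv2.imwrite(f"pics/{n}0.png",c["img"][:,:,::-1]);print(n,c["fx"],c["cx"],c["cy"],c["R"],c["t"])
o=sensors.get_obs();print(o)
E
```

```text
pics
top 501.8957283306875 275.5529678991556 202.91330984690782 [[ 0.00664993 -0.99958649 -0.02797564]
 [-0.99353052 -0.00343271 -0.11351349]
 [ 0.11337052  0.02854951 -0.99314251]] [0.06052288 0.43528435 1.19127105]
side 444.104688626681 272.79723652962264 214.017989769781 [[-0.99934336  0.02434976 -0.02683158]
 [ 0.03411687  0.38298467 -0.92312447]
 [-0.01220178 -0.92343372 -0.38356393]] [ 0.44280562 -0.01139015  1.05614876]
{'time': 0.1, 'q': array([-6.96148340e+01,  5.00926429e+00,  1.00403647e+01,  9.51008166e+01,
       -7.68391180e-04,  8.99995222e+01]), 'qd': array([ 0.08438001, -0.0843912 ,  0.24330671, -0.02045544, -0.00115522,
       -0.00818819]), 'joint_efforts': array([-4.28764879e-04, -5.21561515e+01,  4.65652370e+01,  1.60510722e-02,
       -4.63423714e-05,  4.38813785e-07]), 'ee_pos': array([ 0.19150609, -0.51536368,  0.23065363]), 'tcp_rot': array([-1.79930284e+02,  7.67809175e-04,  2.03856448e+01]), 'wrist_force': array([-0.26563418,  0.22022738,  0.14722408]), 'torque': array([ 0.02184455,  0.02855608, -0.10007275]), 'grasp_force': 0.0, 'opening': 0.08507522937052374}
```

View pics/top0.png

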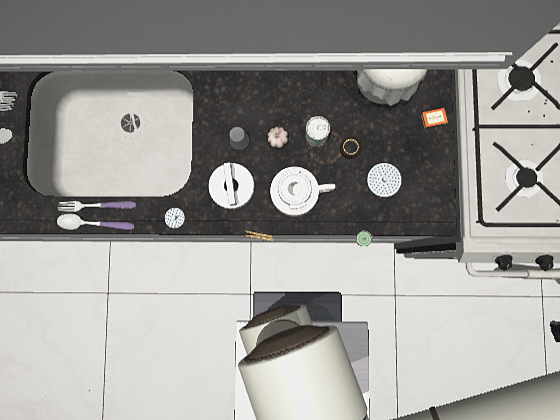

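View pics/side0.png

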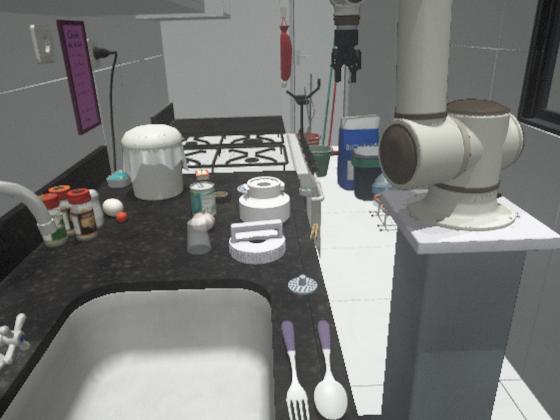

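The top view shows the small disc at about (175,218), the ring at (231,185) with its bar near-vertical, the jar at (295,191) with its handle to the right (335,187), and the big disc at (384,180). In the side view they are at about (303,285), (257,243) and (264,205), with the big disc hidden behind the jar.

```bash
cat > h.py <<'E'
import numpy as np,cv2
from workcell import sensors,camera
def ray(c,u,v,z):
    d=np.array([(u-c["cx"])/c["fx"],(v-c["cy"])/c["fy"],1.]); d=c["R"].T@d; o=-c["R"].T@c["t"]
    return o+d*(z-o[2])/d[2]
def proj(c,X):
    p=c["R"]@np.array(X)+c["t"]; return c["cx"]+c["fx"]*p[0]/p[2],c["cy"]+c["fy"]*p[1]/p[2]
def tri(c1,p1,c2,p2):
    A=[];b=[]
    for c,p in((c1,p1),(c2,p2)):
        d=c["R"].T@np.array([(p[0]-c["cx"])/c["fx"],(p[1]-c["cy"])/c["fy"],1.]);d/=np.linalg.norm(d)
        P=np.eye(3)-np.outer(d,d);A.append(P);b.append(P@(-c["R"].T@c["t"]))
    return np.linalg.lstsq(np.vstack(A),np.hstack(b),rcond=None)[0]
E
python3 - <<'E'
from h import *
c=camera("top");im=c["img"]
s=camera("side")
a=cv2.resize(im[150:235,155:345],None,fx=4,fy=4,interpolation=cv2.INTER_CUBIC)
b=cv2.resize(s["img"][170:300,215:335],None,fx=2,fy=2,interpolation=cv2.INTER_CUBIC)
out=np.zeros((600,760,3),np.uint8);out[:340]=a;out[340:,:240]=b
cv2.imwrite("pics/crop1.png",out[:,:,::-1])
g=im.max(2)
for th in(110,):
    m=(g>th).astype(np.uint8);m[:,:160]=0;m[238:]=0;m[:158]=0;m[:,350:]=0
    n,l,st,ce=cv2.connectedComponentsWithStats(m)
    for i in range(1,n):
        if st[i,4]>60:
            p=ce[i];print(st[i],p,ray(c,*p,0.0))
            k,_=cv2.findContours((l==i).astype(np.uint8),0,2)
            print(cv2.minEnclosingCircle(k[0]),cv2.fitEllipse(k[0]))
E
```

```text
[ 160  158   32   39 1011] [173.39564787 174.36399604] [ 5.09044359e-01  3.20121978e-01 -2.22044605e-16]
((175.5, 177.0), 24.520498275756836) ((170.46401977539062, 172.6201934814453), (35.137664794921875, 51.04203414916992), 36.81147384643555)
[ 209  162   45   47 1562] [230.77016645 185.28425096] [0.48173636 0.1754128  0.        ]
((230.61871337890625, 185.26861572265625), 23.41560173034668) ((230.83474731445312, 185.27491760253906), (45.08823776245117, 45.18337631225586), 26.705095291137695)
[ 270  166   66   50 1999] [295.95097549 190.35817909] [0.46941715 0.01305629 0.        ]
((302.5, 190.0), 32.74532699584961) ((296.95050048828125, 190.26217651367188), (45.66383743286133, 60.16872787475586), 85.31709289550781)
[165 208  20  20 323] [174.3126935  217.53869969] [0.40049667 0.31458484 0.        ]
((174.4130401611328, 217.67391967773438), 10.317609786987305) ((174.23757934570312, 217.60104370117188), (19.188058853149414, 20.471452713012695), 5.880094051361084)
[245 230  28   8 117] [257.24786325 234.67521368] [0.35907708 0.10800051 0.        ]
((258.5, 233.5), 13.946425437927246) ((255.5840301513672, 234.40109252929688), (6.007717132568359, 29.52640151977539), 97.62113189697266)
[160 236  84   2  95] [203.02105263 236.11578947] [0.3548237  0.24195173 0.        ]
((201.5, 236.0), 41.500099182128906) ((210.9629669189453, 236.5), (0.0, 1.0), 0.0)
[274 236  45   2  67] [296.31343284 236.32835821] [0.35552522 0.01193486 0.        ]
((296.0, 236.5), 22.005781173706055) ((296.0249938964844, 236.5), (0.0, 1.0), 0.0)
```

View pics/crop1.png

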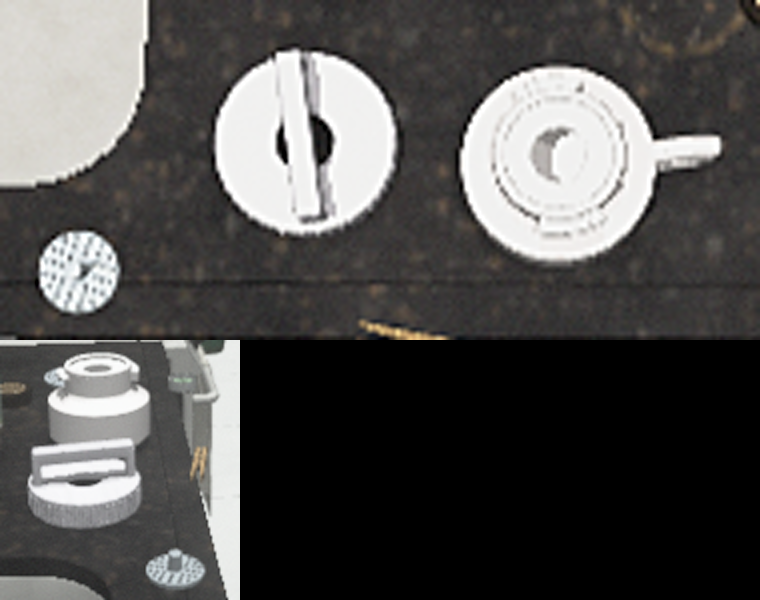

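The crop shows the small disc with its knob, the ring with its bar leaning slightly (crop ends about (289,52) and (312,218)), and the jar rim spanning about x 490–628, y 95–222, with the handle tip at (720,148).

Run:
```python
from h import *
c=camera("top");im=c["img"];s=camera("side")
print("cam",-c["R"].T@c["t"],-s["R"].T@s["t"])
f=lambda x,y:(x/4+155-.375,y/4+150-.375)
fs=lambda x,y:(x/2+215-.25,(y-340)/2+170-.25)
print("disc",ray(c,174.3,217.6,.005))
print("ring outer z.02",ray(c,230.7,185.27,.02))
a=ray(c,*f(288.5,52),.062);b=ray(c,*f(313,216),.062);print("bar",a,b,np.linalg.norm(a-b),(a+b)/2,np.degrees(np.arctan2(*(a-b)[1::-1])))
r=ray(c,*f(559.5,158.5),.095);print("rim",r)
m=(im.max(2)>110).astype(np.uint8);m[:,:265]=0;m[:,340:]=0;m[:160]=0;m[220:]=0
o=cv2.morphologyEx(m,cv2.MORPH_OPEN,cv2.getStructuringElement(2,(15,15)))
k,_=cv2.findContours(o,0,2);k=max(k,key=len);e=cv2.fitEllipse(k);print(e,"body z.055",ray(c,*e[0],.055),"size",e[1][0]/c["fx"]*1.14)
for z in(.055,.06):
  t=ray(c,*f(719,148),z);print("tip",t,np.linalg.norm((t-r)[:2]),np.degrees(np.arctan2(*(t-r)[1::-1])))
# triangulation
print("rim tri",tri(c,f(559.5,158.5),s,fs(98,367)))
# side: knob top, disc, ring
print("knob tri",tri(c,f(86,267),s,fs(176,552)))
print("disc side",ray(s,*fs(175.5,569),.005))
print("bar side mid",ray(s,*fs(83,447),.062))
print("rim side",ray(s,*fs(98,367),.095))
```

```text
cam [0.2970108  0.02798185 1.23420574] [0.45579035 0.96886342 0.40646721]
disc [0.39992531 0.31345081 0.005     ]
ring outer z.02 [0.47877782 0.17319686 0.02      ]
bar [0.52693041 0.17851921 0.062     ] [0.428786   0.16229658 0.062     ] 0.09947611586790076 [0.47785821 0.1704079  0.062     ] 9.385749441113639
rim [0.45869922 0.01753086 0.095     ]
((295.4939270019531, 188.25144958496094), (42.5446662902832, 47.618568420410156), 143.67169189453125) body z.055 [0.46677315 0.01481455 0.055     ] size 0.09663545002113809
tip [ 0.47090177 -0.07712984  0.055     ] 0.09544396192126704 -82.65460564536077
tip [ 0.47016445 -0.07668415  0.06      ] 0.09491005923879609 -83.06166789802494
rim tri [0.46072508 0.01741976 0.0869406 ]
knob tri [0.40042424 0.30685993 0.01515528]
disc side [0.40014656 0.31813789 0.005     ]
bar side mid [0.47786239 0.18315205 0.062     ]
rim side [0.4614455  0.04102558 0.095     ]
```

```bash
cat >> h.py <<'E'
def go(x,y,z,yaw=None):
    "remaining slide (tool mm) and turn (rad) to a target"
    o=sensors.get_obs();p=o["ee_pos"];r=np.radians(o["tcp_rot"][2]);d=(np.array([x,y,z])-p)*1e3
    t=0 if yaw is None else -np.radians((yaw-o["tcp_rot"][2]+90)%180-90)
    print("t",round(o["time"],2),"pose",p.round(4),o["tcp_rot"].round(1),"q6",o["q"][5].round(0),"F",o["wrist_force"].round(1),"open",round(o["opening"],4),"grip",round(o["grasp_force"],1))
    print("slide",np.round([np.cos(r)*d[0]+np.sin(r)*d[1],np.sin(r)*d[0]-np.cos(r)*d[1],-d[2]],1),"turn",round(t,3))
E
for i in 1 2 3; do python3 -m handwheel '{"gripper":[1,1,1,1,1,1,1,1],"slide":[[17,-25,4],[17,-25,4],[17,-25,4],[17,-25,4],[17,-25,4],[17,-25,4],[17,-25,4],[17,-25,4]],"yaw":[0,0,0,0,0,0,0,0]}' | tail -c 400; done
python3 -c "
from h import *
go(.4,.3135,.07)"
```

```text
time: 0.97
ee_pos: [0.2494, -0.2793, 0.1991]
tcp_rot: [180.0, -0.0, 20.4]
wrist_force: [0.1, -0.4, 0.8]
opening: 0.0857
grasp_force: 0.0
time: 1.63
ee_pos: [0.3072, -0.0444, 0.1673]
tcp_rot: [180.0, -0.0, 20.4]
wrist_force: [0.7, -1.3, 0.0]
opening: 0.0857
grasp_force: 0.0
time: 2.3
ee_pos: [0.3758, 0.163, 0.1354]
tcp_rot: [-178.7, -0.0, 22.5]
wrist_force: [0.9, -0.4, 0.4]
opening: 0.0855
grasp_force: 0.0
t 2.3 pose [0.3758 0.163  0.1354] [-178.7   -0.    22.5] q6 180.0 F [ 0.9 -0.4  0.4] open 0.0855 grip 0.0
slide [  80.1 -129.7   65.4] turn 0
```

```bash
python3 -m handwheel '{"gripper":[1,1,1,1,1,1,1,1],"slide":[[0,0,3],[0,0,3],[0,0,3],[0,0,3],[0,0,3],[0,0,3],[0,0,3],[0,0,3]],"yaw":[-0.125,-0.125,-0.125,-0.125,-0.125,-0.125,-0.125,-0.125]}' >/dev/null
python3 -c "
from h import *
go(.4,.3135,.07)"
```

```text
t 2.97 pose [0.3755 0.1617 0.1115] [-179.3   -1.1   80. ] q6 122.0 F [-0.3 -0.5 -1. ] open 0.0854 grip 0.0
slide [153.7  -2.3  41.5] turn 0
```

```bash
python3 -m handwheel '{"gripper":[1,1,1,1,1,1,1],"slide":[[25,0,6],[25,0,6],[25,0,6],[25,0,6],[25,-1,6],[25,-1,6],[4,0,4]],"yaw":[0,0,0,0,0,0,0]}' >/dev/null
python3 - <<'E'
from h import *
c=camera("top");s=camera("side")
go(.4,.3135,.07)
a=cv2.resize(c["img"][190:240,140:215],None,fx=5,fy=5,interpolation=2);b=cv2.resize(s["img"][215:315,250:350],None,fx=4,fy=4,interpolation=2)
o=np.zeros((400,780,3),np.uint8);o[:250,:375]=a;o[:,380:]=b
cv2.imwrite("pics/c2.png",o[:,:,::-1])
E
```

```text
t 3.65 pose [0.4004 0.3147 0.0735] [-179.2   -1.    79.7] q6 138.0 F [ 0.  -0.5 -0. ] open 0.0852 grip 0.0
slide [-1.3 -0.1  3.5] turn 0
```

View pics/c2.png

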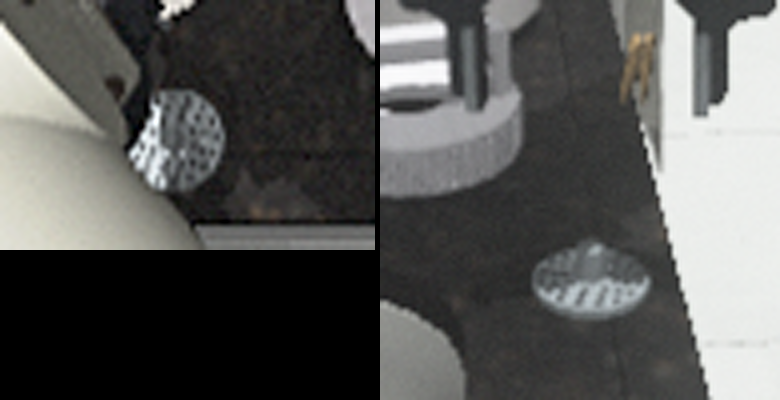

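The side crop shows the fingers at x≈475 and 704, so their middle at 590 matches the knob at (593,250). The alignment is good.

```bash
python3 -m handwheel '{"gripper":[0.3,0.3,0.3,0.3,0.3,0.3],"slide":[[-1,0,14],[0,0,16],[0,0,16],[0,0,12],[0,0,8],[0,0,0]],"yaw":[0,0,0,0,0,0]}' 40 >/dev/null
python3 -c "
from h import *
go(.4,.3135,.007)"
```

```text
t 4.15 pose [0.3995 0.3137 0.0071] [-179.2   -1.    79.6] q6 138.0 F [-0.5  0.4 -0.1] open 0.0554 grip 0.0
slide [-0.1  0.6  0.1] turn 0
```

```bash
python3 -m handwheel '{"gripper":[-1,-1,-1,-1,-1,-1,-1,-1],"slide":[[0,0,0],[0,0,0],[0,0,0],[0,0,0],[0,0,0],[0,0,0],[0,0,0],[0,0,0]],"yaw":[0,0,0,0,0,0,0,0]}' 30
python3 -m handwheel '{"gripper":[-1,-1,-1,-1,-1,-1,-1,-1],"slide":[[0,0,-10],[0,0,-20],[0,0,-20],[0,0,-20],[0,0,-25],[0,0,-25],[0,0,-25],[0,0,-25]],"yaw":[0,0,-0.125,-0.125,-0.125,-0.125,-0.125,-0.125]}' 30
python3 - <<'E'
from h import *
go(.46,.0175,.15,180)
c=camera("top");s=camera("side")
a=cv2.resize(c["img"][190:240,140:215],None,fx=5,fy=5,interpolation=2);b=cv2.resize(s["img"][115:285,250:350],None,fx=4,fy=3,interpolation=2)
o=np.zeros((510,780,3),np.uint8);o[:250,:375]=a;o[:,380:]=b
cv2.imwrite("pics/c3.png",o[:,:,::-1])
E
```

```text
time: 4.82
ee_pos: [0.4007, 0.3151, 0.0095]
tcp_rot: [-179.4, -1.1, 79.6]
wrist_force: [-0.2, -0.2, 6.3]
opening: 0.01
grasp_force: 29.4
time: 5.48
ee_pos: [0.4014, 0.3111, 0.1803]
tcp_rot: [179.8, -1.3, 123.0]
wrist_force: [0.6, 0.4, -1.0]
opening: 0.01
grasp_force: 29.3
t 5.48 pose [0.4014 0.3111 0.1803] [179.8  -1.3 123. ] q6 94.0 F [ 0.6  0.4 -1. ] open 0.01 grip 29.3
slide [-278.2 -110.5   30.3] turn -0.996
```

View pics/c3.png

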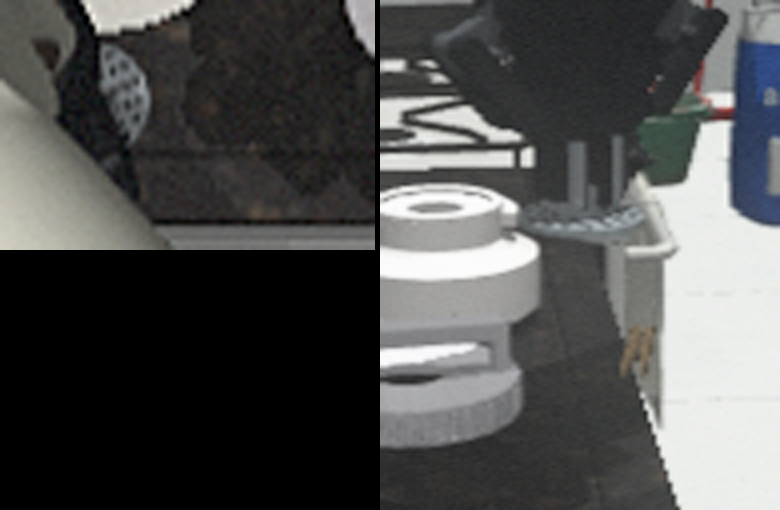

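The disc hangs under the fingers near (590,215) in the side crop, almost level. It is held, so I'll carry it to the jar.

```bash
python3 -m handwheel '{"gripper":[-1,-1,-1,-1,-1,-1,-1,-1],"slide":[[-20,-8,0],[-28,-11,0],[-28,-11,0],[-28,-11,0],[-28,-11,0],[-28,-11,0],[-28,-11,0],[-28,-11,0]],"yaw":[0,0,0,0,0,0,0,0]}' 30 >/dev/null
python3 -m handwheel '{"gripper":[-1,-1,-1,-1,-1],"slide":[[-25,-11,0],[-20,-8,2],[-15,-6,5],[0,0,5],[0,0,5]],"yaw":[0,0,0,-0.125,-0.125]}' 30 >/dev/null
python3 - <<'E'
from h import *
go(.46,.0175,.13,180)
c=camera("top");s=camera("side")
a=cv2.resize(c["img"][150:235,255:350],None,fx=4,fy=4,interpolation=2);b=cv2.resize(s["img"][115:230,215:315],None,fx=4,fy=4,interpolation=2)
o=np.zeros((460,780,3),np.uint8);o[:340,:380]=a;o[:,380:]=b
cv2.imwrite("pics/c4.png",o[:,:,::-1])
E
```

```text
t 6.67 pose [0.4572 0.0188 0.1543] [179.5  -1.2 137. ] q6 45.0 F [ 0.6  0.2 -1.2] open 0.0102 grip 29.4
slide [-2.9  0.9 24.3] turn -0.75
```

View pics/c4.png

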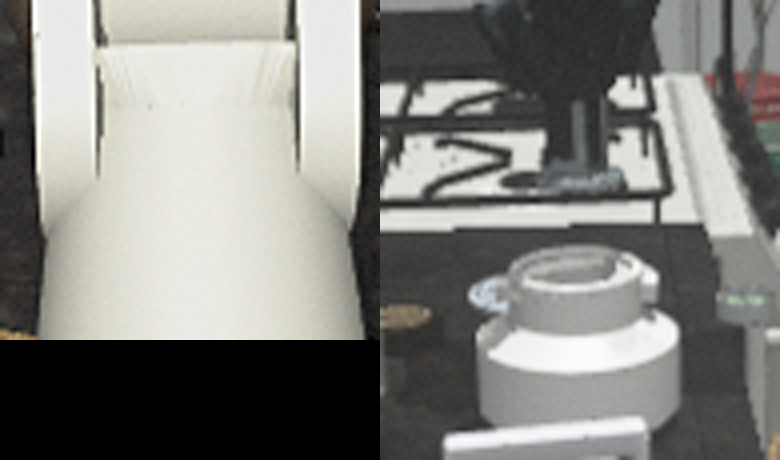

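The side crop shows the disc spanning x 540–625 (centre 582) over the rim at 508–644 (centre 576), so it needs to go about 3 mm in +x, as planned. I'll check y from the rows.

Run:
```python
from h import *
s=camera("side");f=lambda p:((np.array(p)-[215,115]+.375)*4+[380,0]).round(1)
print("rim ctr/back/front",f(proj(s,[.46,.0175,.095])),f(proj(s,[.46,.0175-.038,.095])),f(proj(s,[.46,.0175+.038,.095])))
print("disc ctr",f(proj(s,[.457,.0175,.147])))
print("body bottom front",f(proj(s,[.46,.0175+.058,0])))
g=cv2.cvtColor(s["img"],cv2.COLOR_RGB2GRAY)
print(g[170:222,263])
```

```text
rim ctr/back/front [578.8 261.1] [578.4 240.7] [579.3 282.9]
disc ctr [581.1 170.9]
body bottom front [585.4 457.7]
[169  61  64  65  70  64 124 166 155 160 185 179 158 141 144 148 220 230
 170 159 164 160 162 162 162 164 161 164 168 231 251 251 251 251 251 251
 251 242 196 160 161 162 161 163 162 161 162 161 160 161 197 235]
```

```bash
python3 -m handwheel '{"gripper":[-1,-1,-1,-1,-1],"slide":[[-3,0,12],[0,0,14],[0,0,14],[0,0,8],[0,0,3]],"yaw":[0,0,0,0,0]}' 30
python3 -m handwheel '{"gripper":[-1,-1,-1],"slide":[[0,0,2],[0,0,1],[0,0,0]],"yaw":[0,0,0]}' 30
python3 - <<'E'
from h import *
go(.46,.0175,.0995,180)
s=camera("side")
b=cv2.resize(s["img"][135:225,215:315],None,fx=5,fy=5,interpolation=2)
cv2.imwrite("pics/c5.png",b[:,:,::-1])
E
```

```text
time: 7.23
ee_pos: [0.4585, 0.019, 0.1021]
tcp_rot: [179.6, -1.3, 136.8]
wrist_force: [-0.2, -0.3, -0.5]
opening: 0.0102
grasp_force: 29.4
time: 7.48
ee_pos: [0.4595, 0.019, 0.1013]
tcp_rot: [179.4, -1.2, 136.9]
wrist_force: [-0.5, 0.2, -0.7]
opening: 0.0098
grasp_force: 29.4
t 7.48 pose [0.4595 0.019  0.1013] [179.4  -1.2 136.9] q6 45.0 F [-0.5  0.2 -0.7] open 0.0098 grip 29.4
slide [-1.4 -0.7  1.8] turn -0.752
```

View pics/c5.png

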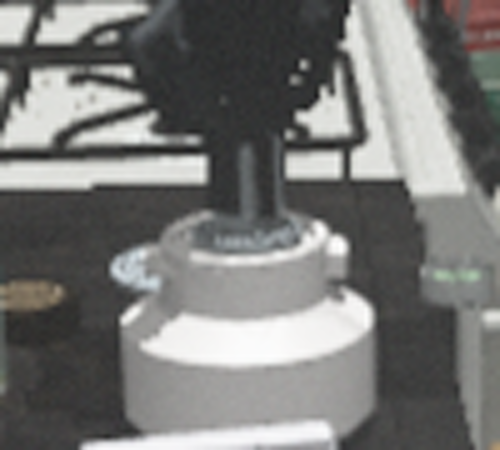

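The disc is centred in the mouth (crop centre ≈(247,235), rim 163–328). I'll lower it a little more to feel for the ledge.

```bash
python3 -m handwheel '{"gripper":[-1,-1,-1,-1],"slide":[[0,0,1],[0,0,1],[0,0,0],[0,0,0]],"yaw":[0,0,0,0]}' 30
```

```text
time: 7.87
ee_pos: [0.4592, 0.019, 0.099]
tcp_rot: [179.5, -1.2, 136.9]
wrist_force: [0.6, -0.0, 0.0]
opening: 0.0101
grasp_force: 29.4
```

```bash
python3 -m handwheel '{"gripper":[-1,-1,-1],"slide":[[0,0,1],[0,0,0.5],[0,0,0]],"yaw":[0,0,0]}' 30;python3 -m handwheel '{"gripper":[-1,-1,-1],"slide":[[0,0,1],[0,0,0],[0,0,0]],"yaw":[0,0,0]}' 30
```

```text
time: 8.12
ee_pos: [0.4595, 0.0191, 0.0984]
tcp_rot: [179.4, -1.1, 136.9]
wrist_force: [-1.9, 0.6, 7.4]
opening: 0.0102
grasp_force: 30.1
time: 8.37
ee_pos: [0.4596, 0.0192, 0.0984]
tcp_rot: [179.4, -1.1, 136.9]
wrist_force: [-5.2, 0.0, 15.8]
opening: 0.0107
grasp_force: 30.8
```

```bash
python3 -m handwheel '{"gripper":[-1,-0.5,-0.4,-0.4,-0.3,-0.2],"slide":[[0,0,-1.5],[0,0,0],[0,0,0],[0,0,0],[0,0,0],[0,0,0]],"yaw":[0,0,0,0,0,0]}' 30
python3 -m handwheel '{"gripper":[-0.2,-0.2,-0.2,0,0,0,0,0],"slide":[[0,0,-3],[0,0,-8],[0,0,-20],[0,0,-30],[0,0,-15],[0,0,0],[0,0,0],[0,0,0]],"yaw":[0,0,0,-0.125,-0.125,-0.125,-0.125,-0.125]}' 30
python3 - <<'E'
from h import *
go(.4778,.1715,.17,9.4)
s=camera("side")
b=cv2.resize(s["img"][135:225,215:315],None,fx=5,fy=5,interpolation=2)
cv2.imwrite("pics/c6.png",b[:,:,::-1])
E
```

```text
time: 8.87
ee_pos: [0.4591, 0.019, 0.0976]
tcp_rot: [179.5, -1.2, 136.9]
wrist_force: [0.2, 0.2, 0.5]
opening: 0.0338
grasp_force: 0.0
time: 9.53
ee_pos: [0.4602, 0.0174, 0.175]
tcp_rot: [178.9, -0.6, 173.1]
wrist_force: [0.2, 0.3, 0.6]
opening: 0.0428
grasp_force: 0.0
t 9.53 pose [0.4602 0.0174 0.175 ] [178.9  -0.6 173.1] q6 8.0 F [0.2 0.3 0.6] open 0.0428 grip 0.0
slide [  1.  155.1   5. ] turn -0.285
```

View pics/c6.png

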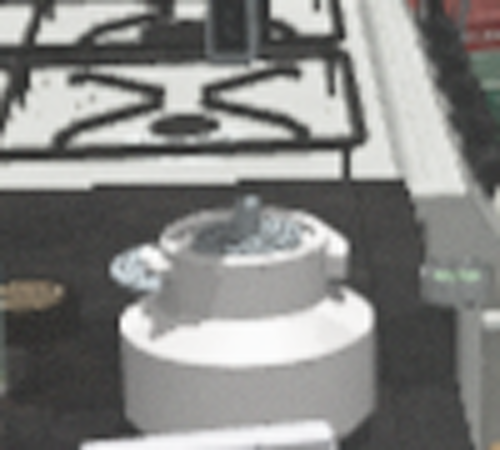

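The disc sits in the mouth with its knob upright at crop (247,210). Next is the ring.

```bash
python3 -m handwheel '{"gripper":[0.3,0.3,0.3,0.3,0.3,0.3,0.3,0.3],"slide":[[0,0,0],[0,0,0],[0,0,0],[-8,25,2],[-9,32,4],[-9,32,5],[-9,32,5],[-7,28,5]],"yaw":[-0.11,-0.11,-0.065,0,0,0,0,0]}' 30
python3 -m handwheel '{"gripper":[0.3,0.3],"slide":[[0,0,10],[0,0,0]],"yaw":[0,0]}' 30 >/dev/null
python3 - <<'E'
from h import *
go(.4778,.1715,.038,9.4)
s=camera("side");c=camera("top")
b=cv2.resize(s["img"][145:270,210:310],None,fx=4,fy=4,interpolation=2);a=cv2.resize(c["img"][155:215,195:270],None,fx=5,fy=5,interpolation=2)
o=np.zeros((500,780,3),np.uint8);o[:300,:375]=a;o[:,380:]=b
cv2.imwrite("pics/c7.png",o[:,:,::-1])
E
```

```text
time: 10.25
ee_pos: [0.4778, 0.1735, 0.1563]
tcp_rot: [178.7, -0.3, -171.1]
wrist_force: [0.5, -0.5, -0.7]
opening: 0.0555
grasp_force: 0.0
t 10.42 pose [0.4769 0.1728 0.1444] [ 178.8   -0.4 -170.9] q6 10.0 F [-1.9 -0.5  0.3] open 0.0557 grip 0.0
slide [ -0.7  -1.4 106.4] turn -0.006
```

View pics/c7.png

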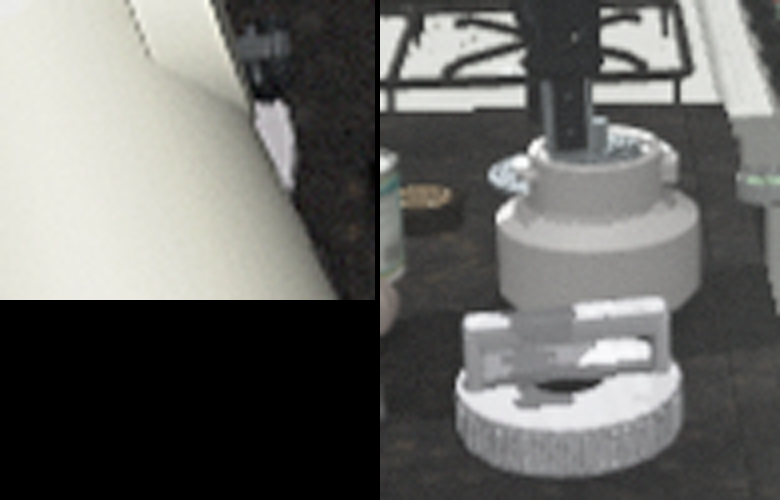

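Finger centre x≈568 and bar centre x≈565 in the side crop, so they line up. I'll descend to TCP z ≈ 0.041.

```bash
python3 -m handwheel '{"gripper":[0.3,0.3,0.3,0.3,0.3,0.3,0.3],"slide":[[0,0,15],[0,-1,20],[0,0,20],[0,0,20],[0,0,18],[0,0,10],[0,0,0]],"yaw":[0,0,0,0,0,0,0]}' 60
python3 -m handwheel '{"gripper":[-1,-1,-1,-1,-1,-1,-1,-1],"slide":[[0,0,0],[0,0,0],[0,0,0],[0,0,0],[0,0,0],[0,0,0],[0,0,0],[0,0,0]],"yaw":[0,0,0,0,0,0,0,0]}' 80
```

```text
time: 11.1
ee_pos: [0.476, 0.1717, 0.0415]
tcp_rot: [178.8, -0.5, -171.1]
wrist_force: [0.2, -0.4, -0.8]
opening: 0.0554
grasp_force: 0.0
time: 11.77
ee_pos: [0.4777, 0.1731, 0.0446]
tcp_rot: [178.7, -0.2, -170.9]
wrist_force: [-1.2, -0.5, 5.5]
opening: 0.0137
grasp_force: 78.7
```

```bash
python3 -m handwheel '{"gripper":[-1,-1,-1,-1,-1,-1,-1,-1],"slide":[[0,0,-6],[0,0,-15],[0,0,-22],[0,0,-25],[0,0,-25],[0,0,-25],[0,0,-25],[0,0,-14]],"yaw":[0,0,0,0,-0.125,-0.125,-0.125,-0.125]}' 80
python3 -m handwheel '{"gripper":[-1,-1,-1,-1,-1,-1],"slide":[[0,0,0],[0,0,0],[0,0,0],[0,0,0],[0,0,0],[0,0,0]],"yaw":[-0.125,-0.125,-0.125,-0.125,-0.1,0]}' 80 >/dev/null
python3 -c "
from h import *
go(.4595,.0185,.2,75)"
```

```text
time: 12.43
ee_pos: [0.4787, 0.1698, 0.2036]
tcp_rot: [178.8, 0.5, -141.9]
wrist_force: [-0.1, 0.1, -1.1]
opening: 0.0143
grasp_force: 78.3
t 12.93 pose [0.4782 0.1697 0.2005] [ 179.2    1.  -107.7] q6 -54.0 F [ 1.   0.3 -0.6] open 0.0139 grip 78.3
slide [149.8 -28.    0.5] turn -0.046
```

```bash
python3 -m handwheel '{"gripper":[-1,-1,-1,-1,-1,-1,-1,-1],"slide":[[15,-3,0],[24,-4,0],[24,-5,0],[24,-5,0],[24,-4,0],[20,-4,0],[14,-3,0],[5,0,0]],"yaw":[0,0,0,0,0,0,0,-0.05]}' 80 >/dev/null
python3 - <<'E'
from h import *
go(.4595,.0185,.17,75)
s=camera("side");f=lambda p:((np.array(p)-[205,85]+.375)*4).round(1)
cv2.imwrite("pics/c8.png",cv2.resize(s["img"][85:230,205:335],None,fx=4,fy=4,interpolation=2)[:,:,::-1])
p=sensors.get_obs()["ee_pos"]
for z in(-.0446,-.0186):print("ring circle ctr pred",f(proj(s,p+[0,0,z])))
print("knob top pred",f(proj(s,[.459,.019,.110])),"rim",f(proj(s,[.46,.0175,.095])))
E
```

```text
t 13.6 pose [0.4585 0.0166 0.1974] [ 179.2    1.  -105.4] q6 -73.0 F [-0.6  0.2 -2. ] open 0.0141 grip 78.3
slide [-2.1 -0.5 27.4] turn -0.007
ring circle ctr pred [238.2 280.2]
ring circle ctr pred [236.6 233.7]
knob top pred [239.7 356.2] rim [238.8 381.1]
```

View pics/c8.png

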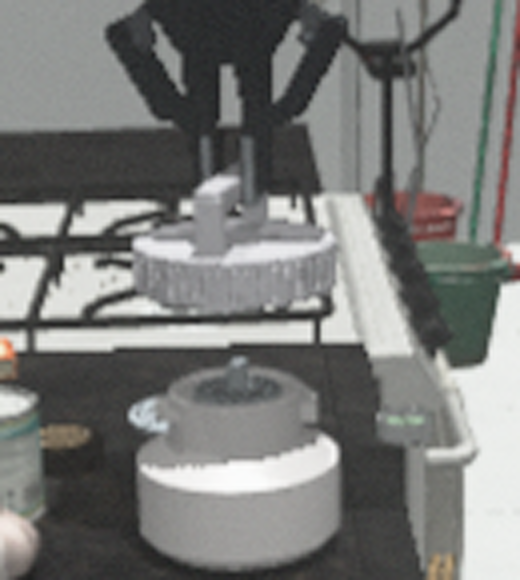

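The ring hangs level over the jar: ring centre x≈235, jar body ≈240, knob at (238,365), which agrees with the projections to about 1–2 mm. I'll lower it.

```bash
python3 -m handwheel '{"gripper":[-1,-1,-1,-1,-1,-1],"slide":[[-2,-1,10],[0,0,15],[0,0,15],[0,0,15],[0,0,8],[0,0,2]],"yaw":[0,0,0,0,0,0]}' 80
python3 -m handwheel '{"gripper":[-1,-1,-1,-1,-1],"slide":[[0,0,2],[0,0,2],[0,0,2],[0,0,0],[0,0,0]],"yaw":[0,0,0,0,0]}' 80
```

```text
time: 14.15
ee_pos: [0.4589, 0.022, 0.1301]
tcp_rot: [179.1, 1.0, -105.1]
wrist_force: [-0.5, -0.0, -0.4]
opening: 0.0142
grasp_force: 78.3
time: 14.57
ee_pos: [0.4598, 0.0215, 0.1263]
tcp_rot: [179.2, 1.0, -105.1]
wrist_force: [0.5, -0.7, -1.6]
opening: 0.014
grasp_force: 78.3
```

```bash
python3 -m handwheel '{"gripper":[-1,-1,-1,-1,-1,-1],"slide":[[1.5,0,0],[1.5,0,0],[0,0,2],[0,0,2],[0,0,0],[0,0,0]],"yaw":[0,0,0,0,0,0]}' 80
python3 -m handwheel '{"gripper":[-1,-1,-1,-1,-1],"slide":[[0,0,2],[0,0,1],[0,0,1],[0,0,0],[0,0,0]],"yaw":[0,0,0,0,0]}' 80
```

```text
time: 15.07
ee_pos: [0.4586, 0.0187, 0.1217]
tcp_rot: [179.2, 1.0, -105.1]
wrist_force: [0.0, -0.5, -1.1]
opening: 0.0141
grasp_force: 78.3
time: 15.48
ee_pos: [0.4588, 0.0188, 0.1182]
tcp_rot: [179.2, 1.0, -105.1]
wrist_force: [-0.4, 1.0, 2.3]
opening: 0.0139
grasp_force: 78.8
```

```bash
python3 -m handwheel '{"gripper":[-1,-1,-1,-1,-1,-1],"slide":[[0,0,0],[0,0,0],[0,0,0],[0,0,0],[0,0,0],[0,0,0]],"yaw":[0.08,0.1,0.1,0.1,0.1,0]}' 80
python3 -c "
from h import *
go(.4595,.0185,.1182,7);print(sensors.get_obs()['torque'])"
```

```text
time: 15.98
ee_pos: [0.4588, 0.0187, 0.118]
tcp_rot: [178.8, 0.5, -132.8]
wrist_force: [-1.0, -0.3, 1.5]
opening: 0.014
grasp_force: 78.5
t 15.98 pose [0.4588 0.0187 0.118 ] [ 178.8    0.5 -132.8] q6 -46.0 F [-1.  -0.3  1.5] open 0.014 grip 78.5
slide [-0.3 -0.7 -0.2] turn 0.701
[-0.03073376  0.272493   -0.02542779]
```

```bash
python3 -m handwheel '{"gripper":[-1,-1,-1,-1,-1,-1,-1,-1],"slide":[[0,0,0],[0,0,0],[0,0,0],[0,0,0],[0,0,0],[0,0,0],[0,0,0],[0,0,0]],"yaw":[0.1,0.1,0.1,0.1,0.1,0.1,0.08,0]}' 80
python3 -c "
from h import *
go(.4595,.0185,.1182,7);print(sensors.get_obs()['torque'])"
```

```text
time: 16.65
ee_pos: [0.4588, 0.019, 0.1179]
tcp_rot: [178.7, -0.3, -171.5]
wrist_force: [0.5, 0.4, -0.1]
opening: 0.0138
grasp_force: 78.4
t 16.65 pose [0.4588 0.019  0.1179] [ 178.7   -0.3 -171.5] q6 -7.0 F [ 0.5  0.4 -0.1] open 0.0138 grip 78.4
slide [-0.7 -0.6 -0.3] turn 0.026
[ 0.15026554 -0.00435787 -0.01189931]
```

```bash
python3 -m handwheel '{"gripper":[-1,-1,-1,-1],"slide":[[0,0,0],[0,0,0],[0,0,0],[0,0,0]],"yaw":[0.04,0.04,0.04,0]}' 80
python3 -c "
from h import *
go(.4595,.0185,.1182,7);print(sensors.get_obs()['torque'])"
```

```text
time: 16.98
ee_pos: [0.4595, 0.0213, 0.1185]
tcp_rot: [178.5, -0.3, -178.0]
wrist_force: [1.5, 15.2, 3.0]
opening: 0.0143
grasp_force: 79.6
t 16.98 pose [0.4595 0.0213 0.1185] [ 178.5   -0.3 -178. ] q6 -0.0 F [ 1.5 15.2  3. ] open 0.0143 grip 79.6
slide [ 0.1 -2.8  0.3] turn -0.087
[ 3.48334651 -0.3109067   0.99040121]
```

The stop is felt: about 1 N m of torque. I'll ease off, let go and rise.

```bash
python3 -m handwheel '{"gripper":[-1,-1,-0.3,0,0.2,0.3,0.3],"slide":[[0,0,0],[0,0,0],[0,0,0],[0,0,0],[0,0,0],[0,0,0],[0,0,0]],"yaw":[-0.04,-0.03,0,0,0,0,0]}' 80
python3 -m handwheel '{"gripper":[0.3,0.3,0.3,0.3,0.3,0.3,0.3,0.3],"slide":[[0,0,-6],[0,0,-15],[0,0,-25],[0,0,-30],[0,0,-30],[0,0,-10],[0,0,0],[0,0,0]],"yaw":[0,0,0,0,0,0,0,0]}' 80
python3 - <<'E'
from h import *
s=camera("side");f=lambda p:((np.array(p)-[205,85]+.375)*4).round(1)
cv2.imwrite("pics/c9.png",cv2.resize(s["img"][85:230,205:335],None,fx=4,fy=4,interpolation=2)[:,:,::-1])
for z in(.073,.135):print(f(proj(s,[.46,.0175,z])))
for d in(-.05,.05):print("bar end",f(proj(s,[.46+d*.993,.0175+d*.12,.135])))
E
```

```text
time: 17.57
ee_pos: [0.4587, 0.0186, 0.1179]
tcp_rot: [178.8, -0.4, -174.4]
wrist_force: [-0.1, 0.1, -0.6]
opening: 0.0553
grasp_force: 0.0
time: 18.23
ee_pos: [0.46, 0.0163, 0.2337]
tcp_rot: [178.8, -0.4, -174.4]
wrist_force: [-0.2, -0.1, -1.7]
opening: 0.0555
grasp_force: 0.0
[240.2 418. ]
[236.4 312.2]
bar end [325.5 306.3]
bar end [146.1 318.1]
```

View pics/c9.png

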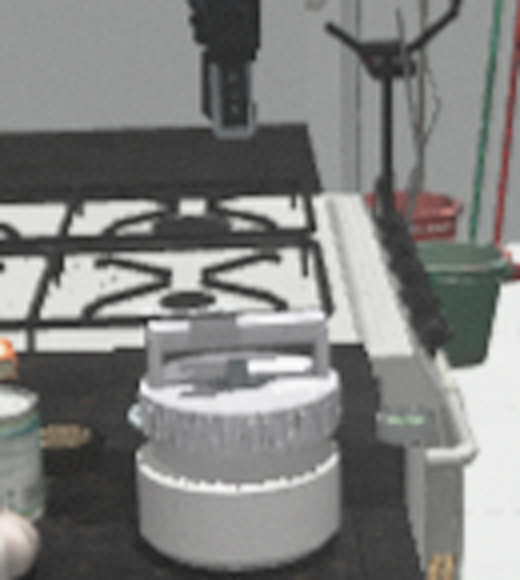

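The ring sits level on the neck. Its bar runs from (147,322) to (325,313), within a few pixels of where a seated ring at its stop should project, and the gripper is well clear.

```bash
python3 -c "
from workcell import ticket
print(ticket.job_done())"
```

```text
the job is handed in; nothing more can be done
None
```

The job is handed in at about 18 s: the small disc lies on the jar's ledge, and the ring is down on the neck, screwed to its stop and let go. The larger disc was not touched, and hand-in returned no verdict.

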